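# Make up the examination kit and the strap-fitting kit

### The job

Make up the two tool kits for tomorrow's client visits: the loupe and the tweezers belong in the examination case, and the sliding caliper, the small screwdriver and the round spring-bar pot belong in the strap-fitting case. Lay each tool fully home in the foam cutout that is shaped for it, loupe and pot standing upright and caliper face up, and leave the loose watch head and the strap watch where they lie.

Things in the scene. Friction and masses are not known exactly. Their poses are not given: they have to be found in the camera images.
- case_exam: Examination case: open, low grey case 168 (x) x 188 (y) x 20 mm, fixed; black foam with TWO pale-floored cutouts. Origin: centre of underside; z up; carrying handle on its -x side. Foam top is 18 mm, all cutout floors 11 mm above the table. Tweezers slot 26 (x) x 142 (y), centre x -26, y 0, with an equally deep finger relief 64 x 40 about its centre. Loupe well: 45 diameter, centre x +38, y +34.
- case_strap: Strap-fitting case: like the other, same size, heights and frame, fixed, but with THREE cutouts (mm). Caliper: its outline with 6 room all round; seated, its point is at x -6, y -23, its axes along the case's (jaws at the -y end, long jaws to +x); finger relief 76 (x) x 40 there. Screwdriver slot 20 (x) x 104 (y), centre x +48, y +23; relief 54 x 40. Pot well: 50 diameter, centre x -49, y +48.
- loupe_mid (a point): Black eye loupe with a pale top ring, standing on its wide end: 33 mm diameter, 31 mm high. Point: its centre, half-way up (15.5 mm above its foot). z is its axis. It stands 7 mm deep in its well, so grip it more than 8 mm above its foot.
- tweezers_mid (a point): Steel pointed tweezers lying on their side: 14 (x) x 128 (y) x 8 (z) mm, long axis y. Rigid; grip across x near the middle. Point: the middle, half-way up (4 mm above the underside). May lie in the slot either way round.
- caliper_mid (a point): Digital sliding caliper lying face up, slide locked, 100 g. Dark display housing 28 (x) x 60 (y) x 13 mm high, centred on this point, which is half-way up (6.5 mm above the underside). Steel beam 14 wide, 4 thick, from y -52 to y +98 of the point; jaws at y -52 to -30 reach to x +32 (long) and x -16 (short). Grip across the housing, along x; it balances there.
- driver_mid (a point): Precision screwdriver with a silvery barrel and a small red end cap, lying: 8 (x) x 88 (y) x 8 (z) mm, long axis y. Point: the middle, half-way up (4 mm above the underside). Grip across x near the middle. May lie in the slot either way round.
- pot_mid (a point): Round aluminium screw-top pot for spring bars, standing: 38 mm diameter, 24 mm high, ribbed lid. Point: its centre, half-way up (12 mm above its foot). z is its axis. It stands 7 mm deep in its well, so grip it more than 8 mm above its foot.
- watch_head_mid (a point): Bystander: loose steel watch head without strap, dial up, about 45 x 42 x 10 mm. Point: its middle, half-way up. To be left alone.
- watch_dress_mid (a point): Bystander: gold watch on a brown strap laid out straight, 230 x 42 x 10 mm, its long axis x. Point: middle of the case, half-way up. To be left alone.
Things that resemble listed ones, but are neither listed nor needed, are in the scene too. What is shaped like the part that bears loupe_mid but purple is not meant.

How it is judged:
At the end, for the whole second after the job is handed in: Each tool rests at the floor of its own cutout (within 2 mm), centred within 10 mm along x and y (tweezers, driver 12), along the case to 0.14 rad (long tools), upright to 0.12 rad (loupe, pot, caliper), at rest and released; both watches not moved over 20 mm (x of loupe_mid in the frame of case_exam between 0.028 and 0.048 m and y of loupe_mid in the frame of case_exam between 0.024 and 0.044 m and z of loupe_mid in the frame of case_exam below 0.0285 m and linear speed of each of loupe, tweezers, caliper, driver, pot below 0.02 m/s and angle between each of loupe_mid, caliper_mid, pot_mid's own z axis and vertical below 0.12 rad and x of tweezers_mid in the frame of case_exam between -0.038 and -0.014 m and y of tweezers_mid in the frame of case_exam between -0.012 and 0.012 m and z of tweezers_mid in the frame of case_exam below 0.017 m and angle between the y axis of tweezers_mid and the y axis of case_exam, either way round below 0.14 rad and x of caliper_mid in the frame of case_strap between -0.016 and 0.004 m and y of caliper_mid in the frame of case_strap between -0.033 and -0.013 m and z of caliper_mid in the frame of case_strap below 0.0195 m and angle between the y axis of each of caliper_mid, driver_mid and the y axis of case_strap, either way round below 0.14 rad and x of driver_mid in the frame of case_strap between 0.036 and 0.06 m and y of driver_mid in the frame of case_strap between 0.011 and 0.035 m and z of driver_mid in the frame of case_strap below 0.017 m and x of pot_mid in the frame of case_strap between -0.059 and -0.039 m and y of pot_mid in the frame of case_strap between 0.038 and 0.058 m and z of pot_mid in the frame of case_strap below 0.025 m); the robot touches nothing.
It fails at once if the loose watch head is moved more than 20 mm (distance of watch_head_mid from where it was at the start of the episode above 0.02 m).
It fails at once if the strap watch is moved more than 20 mm (distance of watch_dress_mid from where it was at the start of the episode above 0.02 m).
It also fails if it takes over 96 s, if anything falls off the work surface, if the arm or the gripper's body presses on something with over 40 N, if the wrist force passes 120 N, or if a joint passes its speed limit or range.

### The arm

A 6-joint arm with a two-finger parallel gripper is mounted at the origin on a cart in front of the work surface, level with it; the furniture and walls round the work are solid. World frame = base frame: x ahead of the robot, y to its left, z up, the work surface at z = 0. Lengths are in m, angles in rad, forces in N, time in s.
With the tool pointing down it reaches from about 0.35 to 0.875 m from the base axis. Payload 4.2 kg.
Tool frame: the origin (TCP) lies at the very end of the fingers, on their centre line; the grasp point (between the pads) lies 19 mm behind it (grip_depth is the distance from the TCP to the grasp point, in m); z points along the fingers, y is the line along which they close (so a half turn about z gives the same grasp; the last joint's range is limited). The gripper opens to 85 mm and grips with 20 to 120 N. Pads are 22 mm wide; open, the fingers measure 114 mm over their backs; the gripper's body (76 mm by 85 mm) begins 54 mm behind the grasp point. The pads swing forward as they close: fully open they stand 13 mm farther back than shut.
Start: joints at [1.478, 0.385, 0.008, 0, -1.194, -0.259], TCP at [0.215, 0.587, 0.231] pointing down, gripper open.
Joint ranges: [-3.14, 3.14], [-1.21, 2.06], [-1.07, 1.41], [-3.16, 2.05], [-2.99, -0.16], [-3.1, 3.1]. Speed limits (rad/s): [2.79, 2.79, 3.14, 3.14, 3.14, 3.14].

### API

Orientations are given as a unit quaternion [x, y, z, w].
In Python, from bench import state, snapshot, hand_in, look_for, masks_of, grip_depth gives the robot as it stands. The module is installed in compiled form; this text tells all that it offers.
- The arm moves only by the tool drive_tool, never from a script. Its argument "series" is a list of rows, each a list of 7 numbers: the shift along the tool's x, y, z in cm, then the turn, a rotation vector about the tool's x, y, z in rad, then the opening in per cent of the stroke, from 0 (shut) to 100 (fully open). A call has 1 to 8 rows; each row shifts and turns the commanded pose from where the row before left it, along the tool's axes as they then stand; what a row does not reach is not made up. A row lasts 1/12 s, in which the tool goes at most 41.7 mm and 7.16 degrees, less where a joint would pass 70% of its speed; a pose out of reach is approached as far as the arm can. A call is refused whole if a number of a shift passes 4.17 or a number of a turn 0.125, either way. A call with a gripper value outside its range is refused whole. The fingers move at their own pace and stop on an object; "force" is the grip in N (left out, the last holds). Time passes only in rows, so rows that do not move let the fingers close. It gives the time, the measured TCP pose, the force, the opening and the grip force at its end, in the units of the state.
- state(): the state, without advancing time (a new reading comes with each control period).
- snapshot(name): name is "scene" or "side" or "wrist"; returns a dict with "pixels" (420x560x3 uint8, red, green, blue), "fx", "fy", "cx", "cy" (pixels), "k1" (the pictures are not rectified: a ray, as slopes to the right and down, at radius r is drawn at 1 + k1 r^2 times it, then the intrinsics apply), "T" (4x4, takes a point from camera to world coordinates). Camera axes: x right, y up, looking along -z (the intrinsics and any distortion apply to the point x, -y, -z); pixel columns grow to the right and rows downward; lengths in m; the calibration is good to about 2 mm. A picture is of the moment at which its call begins. There is no depth.
- hand_in(): hands the job in; it is judged then, once.
Trained networks look in a picture, given as the dict that the camera call returned (one of the last four; its "shot" number tells which), for a name from the list of things; names that differ only in an ending like _2 or _b are one class to them, and where a whole thing is asked for, a point or a joint stands for the part that bears it (a point fixed in the world has none). Each returns a list of dicts, best first, with "conf" (0 to 1); they miss things now and then, are a little off and sometimes report something else, mostly with a low value. They report only what shows in the picture. A call takes as long as a camera call. They do not tell look-alikes from the thing itself.
- look_for(picture, target): "position" ([column, row] as shares, 0 to 1, of the picture: columns of its width, rows of its height, amid what is visible of it).
- masks_of(picture, target): "pixels" (420x560 bool, what is visible of it) and "position" ([column, row] as shares, 0 to 1, of the picture: columns of its width, rows of its height, amid what is visible of it).
The state is a dict: "time": time; "q": joint angles; "qd": joint speeds; "joint_torque": joint torques, N m; "position": TCP position; "tcp_rot": TCP orientation; "wrist_force": force on the tool from outside, world axes, zero at the start; "moment": the same for the moment, N m; "finger_gap": opening from 0.0 (shut) to 1.0 (fully open); "finger_force": force on a finger pad.
Only numpy, scipy, OpenCV 4.12 (cv2) and the standard library are available. Lean on these libraries where they do the work, as an engineer would, in place of code of your own. Each camera call takes 0.05 s, during which the arm holds its last target. There are 200 camera calls.

## Working session

There is one attempt and no reset: what is moved stays moved. The work goes in short steps, Python scripts to look and compute and a tool call to move; the robot and the scene stay as the last step left them, time stands still between calls to the robot, and variables do not carry over. Pictures are saved under pics/ and viewed, at most 14 in all, crops included, and the job is handed in when it is done.

Besides the shell and the picture viewer there is one more tool, called after "Call:" in YAML: its name, and indented under it one key for each argument. drive_tool: Moves the arm, as the interface text tells. Its arguments: {"type":"object","properties":{"series":{"type":"array","items":{"type":"array","items":{"type":"number"}}},"force":{"type":"number"}},"required":["series"]}

```bash
mkdir -p pics
cat > h.py <<'E'
import numpy as np, cv2, sys
from bench import *
from scipy.spatial.transform import Rotation as R
def save(p,n,crop=None,scale=1):
    im=p["pixels"][:,:,::-1]
    if crop: im=im[crop[1]:crop[3],crop[0]:crop[2]]
    cv2.imwrite("pics/"+n,cv2.resize(im,None,fx=scale,fy=scale,interpolation=cv2.INTER_CUBIC))
def p2w(p,uv,z):
    uv=np.atleast_2d(np.array(uv,float)); d=(uv-[p["cx"],p["cy"]])/[p["fx"],p["fy"]]
    s=d.copy()
    for _ in range(20): s=d/(1+p["k1"]*(s**2).sum(1,keepdims=True))
    T=np.array(p["T"]); r=np.c_[s[:,0],-s[:,1],-np.ones(len(s))]@T[:3,:3].T; o=T[:3,3]
    return o+r*((z-o[2])/r[:,2])[:,None]
def w2p(p,w):
    T=np.array(p["T"]); c=(np.atleast_2d(w)-T[:3,3])@T[:3,:3]
    s=np.c_[c[:,0]/-c[:,2],-c[:,1]/-c[:,2]]; s=s*(1+p["k1"]*(s**2).sum(1,keepdims=True))
    return s*[p["fx"],p["fy"]]+[p["cx"],p["cy"]]
names=["case_exam","case_strap","loupe_mid","tweezers_mid","caliper_mid","driver_mid","pot_mid","watch_head_mid","watch_dress_mid"]
E
python3 - <<'E'
from h import *
print(state()); print(grip_depth)
for c in ["scene","side","wrist"]:
    p=snapshot(c); save(p,c+"0.png",scale=1.4)
    print(c,np.round(p["T"],3).tolist(),p["fx"],p["k1"])
    for n in names:
        for d in look_for(p,n)[:4]:
            uv=np.array(d["position"])*[560,420]; print(n,round(d["conf"],2),uv.round(0),p2w(p,uv,.01).round(3))
E
```

```text
{'time': 0.0, 'q': array([ 1.47762612e+00,  3.85574175e-01,  6.60589163e-03, -4.95638737e-04,
       -1.19402087e+00, -2.58620036e-01]), 'qd': array([-2.12589422e-04, -5.43097368e-04, -1.75940688e-05,  4.61587753e-05,
        1.13461487e-03, -1.78891799e-03]), 'joint_torque': array([-2.67365440e-04, -3.92283010e+01,  1.88397700e+01,  4.18614015e+00,
       -4.65971432e-03, -2.65374815e-06]), 'position': array([0.21513057, 0.58617136, 0.23020366]), 'tcp_rot': array([ 9.84553675e-01, -1.75079430e-01, -1.38951317e-04,  1.11169533e-03]), 'wrist_force': array([-0.67209903,  0.26704839, -0.35983091]), 'moment': array([ 0.03378123, -0.01595159, -0.02017793]), 'finger_force': 0.0, 'finger_gap': 1.0017153461472224}
0.0187
scene [[0.791, 0.241, -0.562, -0.444], [-0.612, 0.323, -0.722, -1.257], [0.008, 0.915, 0.403, 0.704], [0.0, 0.0, 0.0, 1.0]] 494.89671734575785 -0.05237431724089645
case_exam 0.67 [330. 212.] [[ 0.618 -0.141  0.01 ]]
case_strap 0.76 [286. 187.] [[0.637 0.133 0.01 ]]
loupe_mid 0.6 [216. 202.] [[0.352 0.166 0.01 ]]
loupe_mid 0.47 [238. 201.] [[0.42  0.129 0.01 ]]
tweezers_mid 0
[... 447 characters left out ...]
75990236 0.0332220867182869
case_exam 0.98 [239. 195.] [[ 0.616 -0.126  0.01 ]]
case_strap 0.87 [200. 263.] [[0.62  0.146 0.01 ]]
loupe_mid 0.66 [311. 292.] [[0.358 0.17  0.01 ]]
loupe_mid 0.58 [196. 344.] [[0.546 0.347 0.01 ]]
loupe_mid 0.54 [277. 276.] [[0.44 0.14 0.01]]
tweezers_mid 0.39 [286. 245.] [[0.444 0.041 0.01 ]]
caliper_mid 0.63 [255. 325.] [[0.449 0.278 0.01 ]]
pot_mid 0.73 [198. 344.] [[0.542 0.346 0.01 ]]
watch_head_mid 0.68 [305. 202.] [[ 0.434 -0.138  0.01 ]]
watch_dress_mid 0.71 [280. 143.] [[ 0.575 -0.427  0.01 ]]
wrist [[-0.344, 0.9, 0.266, 0.283], [-0.939, -0.33, -0.099, 0.561], [-0.001, -0.284, 0.959, 0.372], [0.0, 0.0, 0.0, 1.0]] 331.87346940506205 -0.06225971922595238
```

View pics/scene0.png

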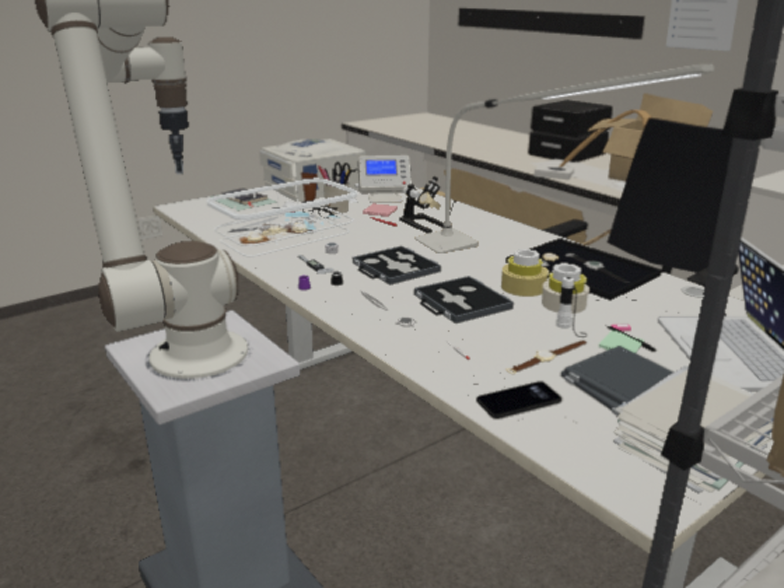

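View pics/side0.png

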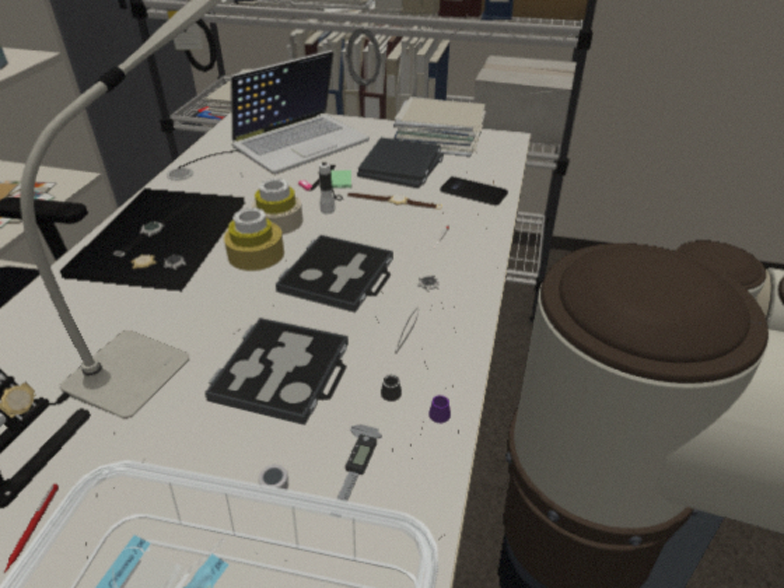

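Scene: black loupe at side (279,277), a purple decoy at side (314,291), tweezers (291,236), caliper (258,325), pot (195,341), driver with red cap (318,166), and watch head (306,202). The cases are at side (240,194) and (200,263). I'll move to an overview pose for the wrist camera.

Call:
drive_tool:
  series:
    - [0, 0, -4, 0, 0, -0.117, 100]
    - [0, 0, -4, 0, 0, -0.117, 100]
    - [0, 0, -4, 0, 0, -0.118, 100]
    - [1.6, 3.6, 0, 0, 0, 0, 100]
    - [1.6, 3.6, 0, 0, 0, 0, 100]
    - [1.6, 3.6, 0, 0, 0, 0, 100]
    - [1.6, 3.6, 0, 0, 0, 0, 100]
    - [1.6, 3.6, 0, 0, 0, 0, 100]

```text
time: 2.17
position: [0.2957, 0.4049, 0.3515]
tcp_rot: [1.0, 0.0, 0.0, -0.0]
wrist_force: [0.8, -0.6, 1.2]
finger_gap: 1.001
finger_force: 0.0
```

Call:
drive_tool:
  series:
    - [1.6, 3.6, 0, 0, 0, 0, 100]
    - [1.6, 3.6, 0, 0, 0, 0, 100]
    - [1.6, 3.6, 0, 0, 0, 0, 100]
    - [1.6, 3.6, 0, 0, 0, 0, 100]
    - [1.6, 3.6, 0, 0, 0, 0, 100]
    - [1.6, 3.6, 0, 0, 0, 0, 100]
    - [1.6, 3.6, 0, 0, 0, 0, 100]
    - [1.6, 3.6, 0, 0, 0, 0, 100]

```text
time: 2.83
position: [0.4236, 0.1168, 0.3518]
tcp_rot: [1.0, 0.0, 0.001, -0.0]
wrist_force: [0.6, 0.4, -0.0]
finger_gap: 1.001
finger_force: 0.0
```

Run:
```python
from h import *
s=state();print(s["position"],s["tcp_rot"],s["q"],s["time"])
p=snapshot("wrist"); save(p,"w1.png",scale=1.4); import pickle; pickle.dump(p,open("w1.pkl","wb"))
for n in names:
    for d in masks_of(p,n)[:4]:
        uv=np.array(d["position"])*[560,420]; m=d["pixels"]; ys,xs=np.nonzero(m)
        W=p2w(p,np.c_[xs,ys],.01)[:,:2]; r=cv2.minAreaRect((W*1000).astype(np.float32))
        ev,V=np.linalg.eigh(np.cov(W.T))
        print(n,round(d["conf"],2),uv.round(0),p2w(p,uv,.01).round(3)[0],"rect",np.round(r[0]),np.round(r[1]),round(r[2],1),"pca",np.degrees(np.arctan2(V[1,1],V[0,1])).round(1))
```

```text
[0.4236057  0.11683787 0.35182791] [ 9.99999695e-01  3.65764744e-04  5.60479450e-04 -4.02788980e-04] [ 6.41336196e-01 -1.05935612e-02 -1.91629693e-01  2.50356419e-05
 -1.38838001e+00  9.30187136e-01] 2.8333
case_exam 0.71 [467.  47.] [ 0.588 -0.138  0.01 ] rect [ 579. -137.] [138. 217.] 3.0 pca 92.0
case_strap 0.6 [263.  41.] [0.591 0.14  0.01 ] rect [581. 141.] [195. 122.] 89.8 pca 89.4
loupe_mid 0.57 [267. 151.] [0.444 0.136 0.01 ] rect [435. 143.] [31. 32.] 90.0 pca 137.2
loupe_mid 0.5 [244. 207.] [0.36  0.172 0.01 ] rect [352. 167.] [32. 38.] 89.0 pca 159.3
tweezers_mid 0.73 [263.  45.] [0.586 0.14  0.01 ] rect [581. 141.] [194. 122.] 89.8 pca 89.5
tweezers_mid 0.69 [345. 146.] [0.451 0.024 0.01 ] rect [450.  28.] [0. 4.] 0.3 pca 90.3
caliper_mid 0.96 [179. 147.] [0.449 0.264 0.01 ] rect [446. 289.] [ 46. 150.] 6.5 pca 89.9
driver_mid 0.68 [114.  77.] [0.547 0.349 0.01 ] rect [548. 347.] [46. 38.] 88.4 pca 75.0
driver_mid 0.58 [557. 151.] [ 0.449 -0.3    0.01 ] rect [ 441. -301.] [12.  6.] 75.3 pca 75.6
driver_mid 0.53 [457. 158.] [ 0.435 -0.143  0.01 ] rect [ 434. -142.] [40. 44.] 30.6 pca 120.0
driver_mid 0.19 [264.  41.] [0.591 0.139 0.01 ] rect [580. 141.] [194. 123.] 89.8 pca 89.0
pot_mid 0.57 [115.  77.] [0.548 0.347 0.01 ] rect [548. 347.] [48. 40.] 63.0 pca 78.0
watch_head_mid 0.71 [458. 157.] [ 0.437 -0.144  0.01 ] rect [ 434. -145.] [39. 43.] 7.6 pca 149.3
```

View pics/w1.png

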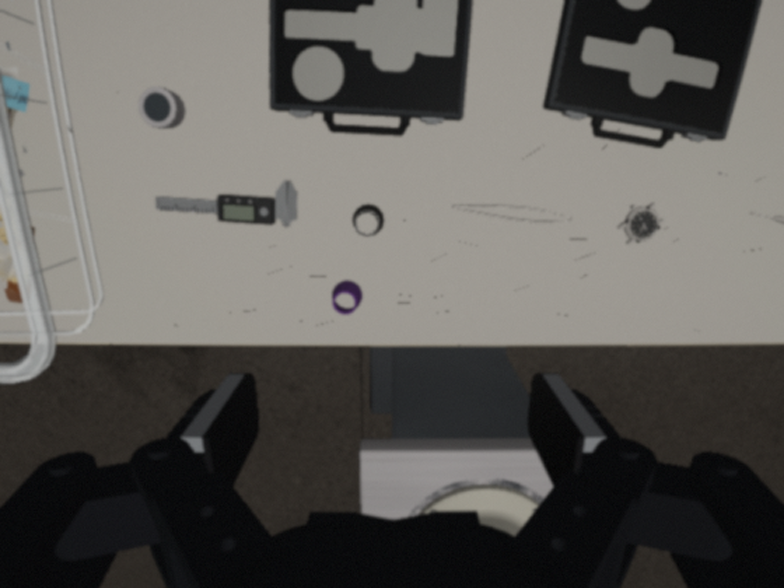

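Wrist view: the black loupe with pale ring is at (262,157), and the purple decoy at (248,212) is rejected. The caliper is at (175,148) with its long jaws towards +x, the pot at (115,77), and the tweezers at about (365,152). The exam case is turned by about -10°. Next I'll move above the cases.

Call:
drive_tool:
  series:
    - [2.7, 2.4, 0, 0, 0, 0, 100]
    - [2.7, 2.4, 0, 0, 0, 0, 100]
    - [2.7, 2.4, 0, 0, 0, 0, 100]
    - [2.7, 2.4, 0, 0, 0, 0, 100]
    - [2.7, 2.4, 0, 0, 0, 0, 100]
    - [0, 0, 0, 0, 0, 0, 100]
    - [0, 0, 0, 0, 0, 0, 100]

```text
time: 3.92
position: [0.5593, -0.0014, 0.3498]
tcp_rot: [1.0, -0.001, -0.001, 0.0]
wrist_force: [0.4, -0.2, 0.3]
finger_gap: 1.0
finger_force: 0.0
```

Run:
```python
from h import *
import pickle
s=state();print(s["position"],s["time"])
def tri(a,ua,b,ub):
    A=[];B=[]
    for p,u in((a,ua),(b,ub)):
        o=np.array(p["T"])[:3,3]; d=p2w(p,u,0)[0]-o; d/=np.linalg.norm(d); M=np.eye(3)-np.outer(d,d); A.append(M);B.append(M@o)
    return np.linalg.lstsq(np.vstack(A),np.hstack(B),rcond=None)[0].round(3)
a=snapshot("scene"); b=snapshot("side")
print("lamp joint",tri(a,(350,74),b,(80,56)), "base",p2w(a,(320,172),0.02),p2w(b,(66,263),.02))
p=snapshot("wrist"); save(p,"w2.png",scale=1.4); pickle.dump(p,open("w2.pkl","wb"))
for n in names:
    for d in masks_of(p,n)[:3]:
        uv=np.array(d["position"])*[560,420]; m=d["pixels"]; ys,xs=np.nonzero(m)
        W=p2w(p,np.c_[xs,ys],.01)[:,:2]; r=cv2.minAreaRect((W*1000).astype(np.float32))
        ev,V=np.linalg.eigh(np.cov(W.T))
        print(n,round(d["conf"],2),uv.round(0),p2w(p,uv,.01).round(3)[0],"rect",np.round(r[0]),np.round(r[1]),round(r[2],1),"pca",np.degrees(np.arctan2(V[1,1],V[0,1])).round(1))
```

```text
[ 0.55933615 -0.00142574  0.34980656] 3.9167
lamp joint [0.861 0.045 0.428] base [[0.838022  0.1628802 0.02     ]] [[0.90817    0.22500076 0.02      ]]
case_exam 0.94 [377. 125.] [ 0.616 -0.138  0.01 ] rect [ 611. -138.] [194. 193.] 82.1 pca 82.6
case_strap 0.85 [183. 120.] [0.622 0.138 0.01 ] rect [618. 141.] [195. 192.] 87.2 pca 83.1
case_strap 0.73 [268. 232.] [0.453 0.019 0.01 ] rect [446.  12.] [78. 15.] 87.3 pca 85.1
loupe_mid 0.79 [192. 242.] [0.436 0.137 0.01 ] rect [434. 144.] [31. 42.] 45.0 pca 152.9
loupe_mid 0.58 [188. 284.] [0.363 0.15  0.01 ] rect [357. 152.] [ 7. 22.] 84.9 pca 176.4
tweezers_mid 0.8 [274. 232.] [0.454 0.009 0.01 ] rect [446.   2.] [108.  16.] 84.0 pca 83.9
caliper_mid 0.84 [111. 232.] [0.453 0.266 0.01 ] rect [449. 286.] [ 43. 149.] 6.5 pca 89.8
caliper_mid 0.31 [373. 243.] [ 0.436 -0.146  0.01 ] rect [ 438. -146.] [40. 37.] 36.1 pca -140.2
driver_mid 0.72 [ 51. 172.] [0.549 0.346 0.01 ] rect [545. 348.] [39. 52.] 4.0 pca 102.8
driver_mid 0.55 [484. 235.] [ 0.449 -0.323  0.01 ] rect [ 440. -324.] [57.  9.] 78.7 pca 80.0
pot_mid 0.95 [ 52. 171.] [0.55  0.344 0.01 ] rect [546. 348.] [50. 38.] 89.7 pca 103.3
pot_mid 0.23 [191. 242.] [0.437 0.14  0.01 ] rect [434. 144.] [31. 44.] 49.7 pca 147.8
watch_head_mid 0.95 [375. 244.] [ 0.434 -0.15   0.01 ] rect [ 436. -146.] [40. 42.] 36.0 pca 126.0
```

View pics/w2.png

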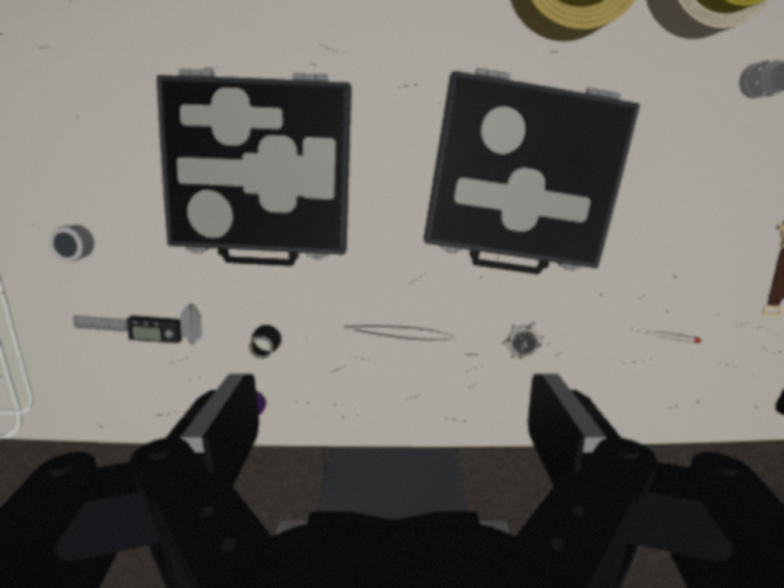

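The view shows both cases, with wells and slots clear. Driver with red cap is at (482,240), tweezers (286,237), loupe (190,243), pot (50,173), and caliper (98,235). Candidates for the loupe: black with pale ring at (190,243) fits the description; purple at (185,288) doesn't. Now the precise fits.

Run:
```python
from h import *
import pickle
p=pickle.load(open("w2.pkl","rb")); im=p["pixels"].astype(int); g=im.mean(2)
# cases: pale components inside dark case
def comps(x0,y0,x1,y1):
    dark=(g<70).astype(np.uint8); roi=np.zeros_like(dark); roi[y0:y1,x0:x1]=dark[y0:y1,x0:x1]
    c=max(cv2.findContours(roi,cv2.RETR_EXTERNAL,cv2.CHAIN_APPROX_NONE)[0],key=cv2.contourArea)
    fill=cv2.drawContours(np.zeros_like(dark),[c],-1,1,-1); fill=cv2.erode(fill,np.ones((7,7)))
    n,l,s,ce=cv2.connectedComponentsWithStats(((g>100)&(fill>0)).astype(np.uint8)); out=[]
    for i in range(1,n):
        if s[i,4]<150: continue
        ys,xs=np.nonzero(l==i); W=p2w(p,np.c_[xs,ys],.0125)[:,:2]*1000
        r=cv2.minAreaRect(W.astype(np.float32)); out.append(W.mean(0)); print("  comp",W.mean(0).round(1),np.round(r[0],1),np.round(r[1],1),round(r[2],1))
    return out
def fit(L,Wd):
    L=np.array(L,float);Wd=np.array(Wd);a=L-L.mean(0);b=Wd-Wd.mean(0)
    th=np.arctan2((a[:,0]*b[:,1]-a[:,1]*b[:,0]).sum(),(a*b).sum()); c,s=np.cos(th),np.sin(th);M=np.array([[c,-s],[s,c]])
    t=Wd.mean(0)-M@L.mean(0); print("  fit",t.round(1),"yaw",round(th,4),"res",(Wd-(L@M.T+t)).round(1).tolist()); return t,M
print("strap");S=comps(105,40,255,185)
print("exam");E=comps(298,40,460,195)
S.sort(key=lambda w:-w[0]); E.sort(key=lambda w:-w[0])
t,M=fit([[48,23],[-49,48]],[S[0],S[-1]])
for n,l in(("caliper",[-6,-23]),("driver",[48,23]),("pot",[-49,48])): print(n,(M@l+t).round(1))
t,M=fit([[38,34],[-26,0]],[E[0],E[-1]])
for n,l in(("loupe",[38,34]),("tweezers",[-26,0])): print(n,(M@l+t).round(1))
bg=cv2.medianBlur(p["pixels"],91).astype(int) if 0 else np.median(im[200:300,240:400].reshape(-1,3),0)
for n,(x0,y0,x1,y1),z in(("loupe",(172,225,206,262),.0155),("tweezers",(240,222,332,252),.004),("caliper",(45,212,150,252),.006),("driver",(445,228,510,252),.004),("pot",(30,152,72,195),.012)):
    sub=np.abs(im-bg).max(2)[y0:y1,x0:x1]>30
    sub=cv2.morphologyEx(sub.astype(np.uint8),cv2.MORPH_CLOSE,np.ones((5,5)))
    k,l,s,ce=cv2.connectedComponentsWithStats(sub); i=1+np.argmax(s[1:,4]); ys,xs=np.nonzero(l==i)
    W=p2w(p,np.c_[xs+x0,ys+y0],z)[:,:2]*1000; r=cv2.minAreaRect(W.astype(np.float32))
    ev,V=np.linalg.eigh(np.cov(W.T)); print(n,"mean",W.mean(0).round(1),"rect",np.round(r[0],1),np.round(r[1],1),round(r[2],1),"pca",np.degrees(np.arctan2(V[1,1],V[0,1])).round(1))
big=np.hstack([cv2.resize(p["pixels"][y0:y1,x0:x1,::-1],(390,300),interpolation=cv2.INTER_CUBIC) for x0,y0,x1,y1 in((150,205,228,265),(40,205,157,295))])
cv2.imwrite("pics/crop.png",big)
```

```text
strap
  comp [672.3 158.8] [672.1 159. ] [53.1 95.8] 20.1
  comp [618.7 122.1] [616.4 138.7] [158.9  74.4] 88.2
  comp [577.  189.2] [577.1 189.3] [46.3 44.4] 42.1
exam
  comp [ 659.  -108.4] [ 659.1 -108.2] [43.1 42.1] 47.9
  comp [ 591.4 -132. ] [ 591.1 -132.5] [ 62.7 135.7] 9.5
  comp [ 529.4 -122.5] [ 529.4 -122.6] [63.5  8.2] 81.8
  fit [623.1 138.5] yaw -0.0565 res [[-0.0, 0.0], [0.0, -0.0]]
caliper [615.8 115.9]
driver [672.3 158.7]
pot [576.9 189.2]
  fit [ 582.3 -129. ] yaw -0.3804 res [[28.8, 3.1], [-28.8, -3.1]]
loupe [ 630.2 -111.5]
tweezers [ 558.2 -119.4]
loupe mean [437.2 141.2] rect [436.1 141.4] [33.6 43.5] 61.4 pca 144.2
tweezers mean [445.3   6.5] rect [444.3   1.3] [104.6  15.4] 85.8 pca 83.7
caliper mean [450.  275.6] rect [446.9 289.2] [ 46.5 152.1] 5.8 pca 89.1
driver mean [ 433.8 -353. ] rect [ 433.8 -353.2] [9.9 8.5] 11.2 pca 55.0
pot mean [548.1 343.3] rect [548.2 344. ] [49.4 38.1] 89.3 pca 104.4
```

View pics/crop.png

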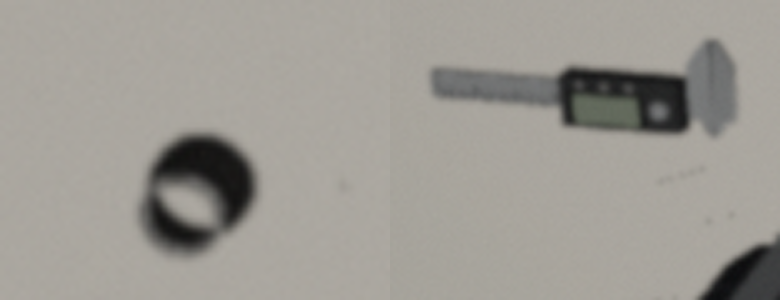

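The crop confirms it: black loupe with pale top, and caliper long jaws on +x. Starting with the tweezers.

Call:
drive_tool:
  series:
    - [0, 0, 1.5, 0, 0, 0.12, 100]
    - [0, 0, 1.5, 0, 0, 0.12, 100]
    - [0, 0, 1.5, 0, 0, 0.12, 100]
    - [0, 0, 1.5, 0, 0, 0.12, 100]
    - [0, 0, 1.5, 0, 0, 0.12, 100]
    - [0, 0, 1.5, 0, 0, 0.12, 100]
    - [0, 0, 1.5, 0, 0, 0.12, 100]
    - [0, 0, 1.5, 0, 0, 0.12, 100]

```text
time: 5.18
position: [0.5584, -0.0012, 0.2307]
tcp_rot: [0.886, -0.464, 0.0, -0.0]
wrist_force: [-0.1, -0.9, 0.7]
finger_gap: 1.002
finger_force: 0.0
```

Call:
drive_tool:
  series:
    - [0, 0, 1.5, 0, 0, 0.12, 100]
    - [0, 0, 1.5, 0, 0, 0.12, 100]
    - [0, 0, 1.5, 0, 0, 0.12, 100]
    - [0, 0, 1.5, 0, 0, 0.12, 100]
    - [0, 0, 1.5, 0, 0, 0.12, 100]
    - [0, 0, 1.5, 0, 0, 0.12, 60]
    - [0.3, 3.8, 0, 0, 0, 0, 60]
    - [0.3, 3.8, 0, 0, 0, 0, 60]

```text
time: 5.85
position: [0.4817, 0.0009, 0.1386]
tcp_rot: [-0.667, 0.745, 0.001, -0.002]
wrist_force: [-0.5, 0.7, -0.4]
finger_gap: 0.611
finger_force: 0.0
```

Call:
drive_tool:
  series:
    - [0.3, 3.8, 0, 0, 0, 0, 60]
    - [0, 0, 0, 0, 0, 0, 60]
    - [0, 0, 0, 0, 0, 0, 60]

```text
time: 6.1
position: [0.4425, 0.002, 0.1417]
tcp_rot: [-0.668, 0.744, -0.0, 0.0]
wrist_force: [1.3, 1.1, 1.3]
finger_gap: 0.599
finger_force: 0.0
```

```bash
cat >> h.py <<'E'
def yaw():
    return R.from_quat(state()["tcp_rot"]).as_matrix()[:2,0]
def to(xyz,yw):
    """tool-frame shift in cm (for the present yaw) and turn about tool z to reach xyz,yaw"""
    s=state(); M=R.from_quat(s["tcp_rot"]).as_matrix(); y=np.arctan2(M[1,0],M[0,0]); d=(np.array(xyz)-s["position"])@M*100
    print("at",s["position"].round(4),"yaw",y.round(4),"t",s["time"],"-> cm",d.round(2),"rz",round(-(yw-y),3))
def look(name,n,z):
    p=snapshot("wrist"); save(p,n,scale=1.4)
    for d in masks_of(p,name)[:3]:
        ys,xs=np.nonzero(d["pixels"]); W=p2w(p,np.c_[xs,ys],z)[:,:2]*1000; r=cv2.minAreaRect(W.astype(np.float32)); ev,V=np.linalg.eigh(np.cov(W.T))
        print(name,round(d["conf"],2),(np.array(d["position"])*[560,420]).round(),"mean",W.mean(0).round(1),"rect",np.round(r[0],1),np.round(r[1],1),round(r[2],1),"pca",np.degrees(np.arctan2(V[1,1],V[0,1])).round(1))
    return p
E
python3 - <<'E'
from h import *
look("tweezers_mid","tw.png",.004); to((.445,.002,.0),-1.68)
E
```

```text
tweezers_mid 0.69 [275. 196.] mean [ 4.445e+02 -1.000e-01] rect [443.8  -4.5] [119.5  13.7] 84.1 pca 85.2
tweezers_mid 0.35 [271.  14.] mean [ 432.6 -143. ] rect [ 432.3 -139.5] [29.1 44.7] 83.7 pca 172.4
at [0.4454 0.0026 0.1421] yaw -1.6792 t 6.2 -> cm [ 0.07  0.06 14.21] rz 0.001
```

View pics/tw.png

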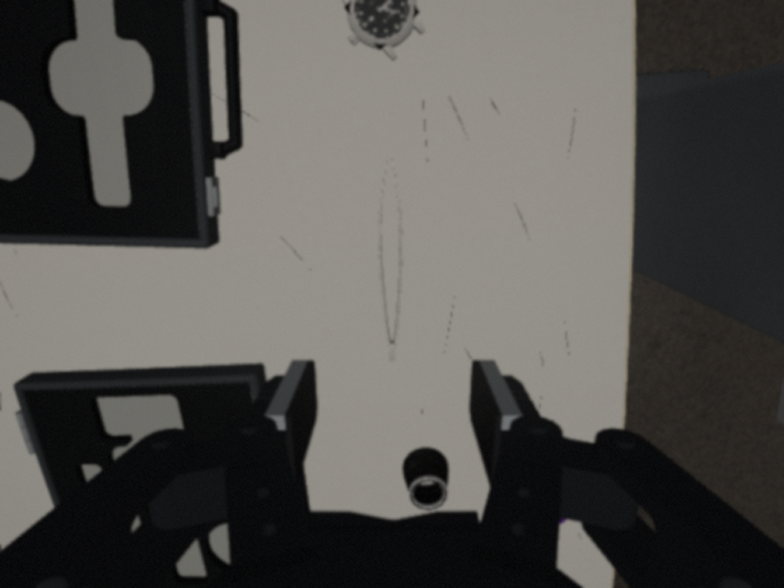

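Tweezers run from (278,112) to (280,257), centred near (0.444,-0.004). The fingers straddle them, so down and grip.

Call:
drive_tool:
  series:
    - [0.15, 0.1, 2.8, 0, 0, 0, 60]
    - [0.15, 0, 2.8, 0, 0, 0, 60]
    - [0.15, 0, 2.8, 0, 0, 0, 50]
    - [0.15, 0, 2.8, 0, 0, 0, 50]
    - [0, 0, 2.0, 0, 0, 0, 50]
    - [0, 0, 0.6, 0, 0, 0, 50]
    - [0, 0, 0, 0, 0, 0, 50]
    - [0, 0, 0, 0, 0, 0, 50]
  force: 30

```text
time: 6.87
position: [0.4439, -0.0033, 0.0036]
tcp_rot: [-0.668, 0.745, -0.0, 0.0]
wrist_force: [0.2, 0.6, -0.4]
finger_gap: 0.504
finger_force: 0.0
```

Call:
drive_tool:
  series:
    - [0, 0, 0, 0, 0, 0, 0]
    - [0, 0, 0, 0, 0, 0, 0]
    - [0, 0, 0, 0, 0, 0, 0]
    - [0, 0, 0, 0, 0, 0, 0]
    - [0, 0, 0, 0, 0, 0, 0]

```text
time: 7.28
position: [0.4435, -0.0033, 0.0045]
tcp_rot: [-0.668, 0.744, -0.001, 0.001]
wrist_force: [-0.9, 0.4, 6.5]
finger_gap: 0.138
finger_force: 29.6
```

Run:
```python
from h import *
to((.5914,-.132,.08),-1.571-.152)
```

```text
at [ 0.4435 -0.0033  0.0045] yaw -1.6792 t 7.2833 -> cm [ 11.19 -16.11  -7.52] rz 0.044
```

Call:
drive_tool:
  series:
    - [0, 0, -3.5, 0, 0, 0, 0]
    - [0, 0, -3.5, 0, 0, 0, 0]
    - [2.24, -3.22, 0, 0, 0, 0, 0]
    - [2.24, -3.22, 0, 0, 0, 0, 0]
    - [2.24, -3.22, 0, 0, 0, 0, 0]
    - [2.24, -3.22, 0, 0, 0, 0, 0]
    - [2.24, -3.22, 0, 0, 0, 0, 0]
    - [0, 0, 0, 0, 0, 0.044, 0]

```text
time: 7.95
position: [0.5955, -0.1365, 0.0733]
tcp_rot: [-0.65, 0.76, -0.002, 0.001]
wrist_force: [1.6, 0.4, 1.0]
finger_gap: 0.141
finger_force: 29.5
```

Call:
drive_tool:
  series:
    - [0, 0, 2.0, 0, 0, 0, 0]
    - [0, 0, 0, 0, 0, 0, 0]
    - [0, 0, 0, 0, 0, 0, 0]

```text
time: 8.2
position: [0.589, -0.1326, 0.0523]
tcp_rot: [-0.651, 0.759, 0.001, -0.001]
wrist_force: [-0.4, -0.1, 0.1]
finger_gap: 0.138
finger_force: 29.5
```

Run:
```python
from h import *
p=snapshot("wrist"); save(p,"tw2.png",scale=1.4); to((.5914,-.132,.0155),-1.571-.152)
```

```text
at [ 0.5898 -0.1324  0.0533] yaw -1.7233 t 8.25 -> cm [-0.07 -0.15  3.78] rz -0.0
```

View pics/tw2.png

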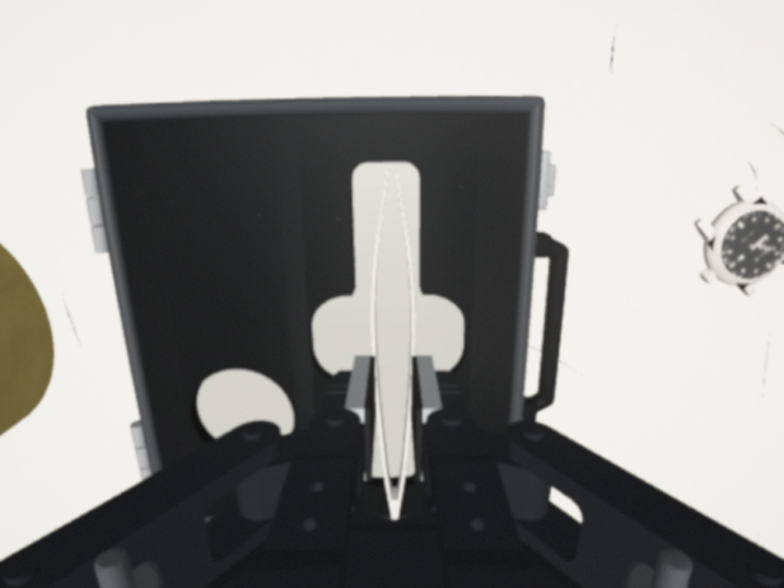

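The tweezers are held and aligned over their slot at (276,230), slightly to its right. Lowering.

Call:
drive_tool:
  series:
    - [-0.1, -0.2, 1.4, 0, 0, 0, 0]
    - [0, 0, 1.2, 0, 0, 0, 0]
    - [0, 0, 0.7, 0, 0, 0, 0]
    - [0, 0, 0.4, 0, 0, 0, 0]
    - [0, 0, 0, 0, 0, 0, 0]
    - [0, 0, 0, 0, 0, 0, 26]
    - [0, 0, 0, 0, 0, 0, 26]
    - [0, 0, 0, 0, 0, 0, 26]

```text
time: 8.92
position: [0.593, -0.1318, 0.0172]
tcp_rot: [-0.651, 0.759, -0.001, 0.001]
wrist_force: [0.5, -0.2, 0.2]
finger_gap: 0.259
finger_force: 0.0
```

Call:
drive_tool:
  series:
    - [0, 0, -1.5, 0, 0, 0, 26]
    - [0, 0, -3.5, 0, 0, 0, 26]
    - [0, 0, -4, 0, 0, 0, 26]
    - [0, 0, -1, 0, 0, 0, 80]
    - [0, 0, 0, 0, 0, 0, 80]
    - [0, 0, 0, 0, 0, 0, 80]

```text
time: 9.42
position: [0.5928, -0.1317, 0.1176]
tcp_rot: [-0.651, 0.759, -0.001, 0.001]
wrist_force: [-0.3, 0.1, -0.8]
finger_gap: 0.676
finger_force: 0.0
```

Run:
```python
from h import *
look("tweezers_mid","tw3.png",.015); to((.434,-.335,.14),-1.571-.2)
```

```text
tweezers_mid 0.74 [283. 265.] mean [ 598.2 -102.3] rect [ 595.2 -110. ] [72.7 10.4] 85.6 pca 88.3
at [ 0.5916 -0.1317  0.1154] yaw -1.7242 t 9.5167 -> cm [22.5  12.47 -2.44] rz 0.047
```

View pics/tw3.png

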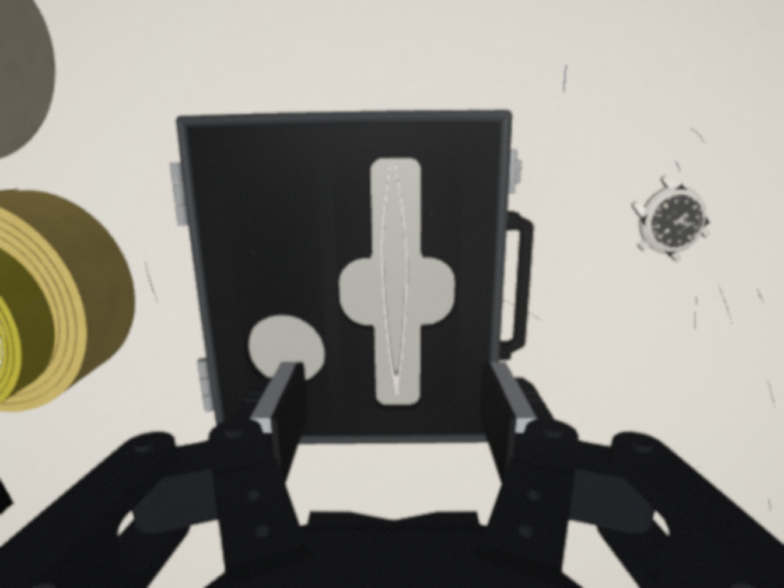

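The tweezers lie home in their slot at (282,195). Next, the driver.

Call:
drive_tool:
  series:
    - [0, 0, -2.5, 0, 0, 0.03, 60]
    - [3.33, 2.03, 0, 0, 0, 0, 60]
    - [3.33, 2.03, 0, 0, 0, 0, 60]
    - [3.33, 2.03, 0, 0, 0, 0, 60]
    - [3.33, 2.03, 0, 0, 0, 0, 60]
    - [3.33, 2.03, 0, 0, 0, 0, 60]
    - [3.0, 1.5, 0, 0, 0, 0, 60]
    - [0, 0, 0, 0, 0, 0, 60]

```text
time: 10.18
position: [0.4376, -0.3064, 0.1397]
tcp_rot: [-0.637, 0.771, 0.002, -0.001]
wrist_force: [0.5, -0.4, 1.0]
finger_gap: 0.604
finger_force: 0.0
```

Call:
drive_tool:
  series:
    - [0, 0, 0, 0, 0, 0, 60]
    - [0, 0, 0, 0, 0, 0, 60]

```text
time: 10.35
position: [0.4418, -0.3038, 0.1403]
tcp_rot: [-0.639, 0.769, 0.001, -0.0]
wrist_force: [0.1, -0.2, 0.1]
finger_gap: 0.605
finger_force: 0.0
```

Run:
```python
from h import *
look("driver_mid","dr.png",.004); to((.441,-.311,.0035),-1.75)
```

```text
driver_mid 0.91 [280. 167.] mean [ 436.4 -331.1] rect [ 436.7 -328.9] [58.7  8.3] 82.2 pca 80.8
at [ 0.4426 -0.3031  0.1407] yaw -1.7526 t 10.45 -> cm [ 0.81 -0.   13.72] rz -0.003
```

View pics/dr.png

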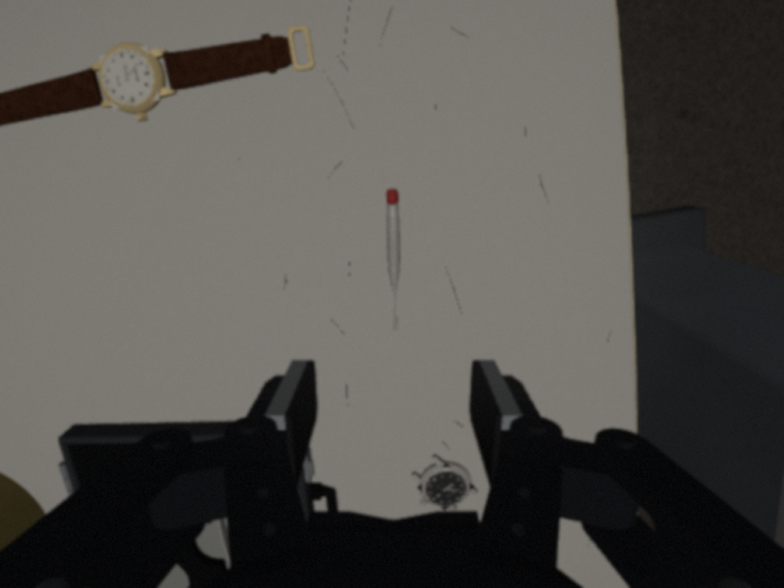

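Driver: cap at (280,140), tip at (282,235), with its middle near (0.439,-0.314). I'll grip it a few mm toward the cap.

Call:
drive_tool:
  series:
    - [0.4, 0.1, 2.8, 0, 0, 0, 50]
    - [0.4, 0, 2.8, 0, 0, 0, 50]
    - [0.4, 0, 2.8, 0, 0, 0, 40]
    - [0.3, 0, 2.8, 0, 0, -0.015, 40]
    - [0, 0, 2.0, 0, 0, 0, 40]
    - [0, 0, 0.5, 0, 0, 0, 40]
    - [0, 0, 0, 0, 0, 0, 40]
    - [0, 0, 0, 0, 0, 0, 40]

```text
time: 11.12
position: [0.4396, -0.3181, 0.0049]
tcp_rot: [-0.646, 0.763, -0.0, 0.0]
wrist_force: [0.3, 0.6, 0.7]
finger_gap: 0.403
finger_force: 0.0
```

Call:
drive_tool:
  series:
    - [0, 0, 0, 0, 0, 0, 0]
    - [0, 0, 0, 0, 0, 0, 0]
    - [0, 0, 0, 0, 0, 0, 0]
    - [0, 0, 0, 0, 0, 0, 0]
    - [0, 0, 0, 0, 0, 0, 0]
    - [0, 0, -3, 0, 0, 0, 0]
    - [0, 0, -3, 0, 0, 0, 0]
    - [0, 0, -2, 0, 0, 0, 0]

```text
time: 11.78
position: [0.4391, -0.3188, 0.0868]
tcp_rot: [-0.645, 0.764, -0.001, 0.0]
wrist_force: [0.1, 0.1, 0.8]
finger_gap: 0.063
finger_force: 29.3
```

Run:
```python
from h import *
to((.6723,.1548,.09),-1.571-.05)
```

```text
at [ 0.4391 -0.3188  0.0868] yaw -1.7384 t 11.7833 -> cm [-50.59 -15.09  -0.33] rz -0.117
```

Call:
drive_tool:
  series:
    - [-3.61, -1.08, 0, 0, 0, 0, 0]
    - [-3.61, -1.08, 0, 0, 0, 0, 0]
    - [-3.61, -1.08, 0, 0, 0, 0, 0]
    - [-3.61, -1.08, 0, 0, 0, 0, 0]
    - [-3.61, -1.08, 0, 0, 0, 0, 0]
    - [-3.61, -1.08, 0, 0, 0, 0, 0]
    - [-3.61, -1.08, 0, 0, 0, 0, 0]
    - [-3.61, -1.08, 0, 0, 0, 0, 0]

```text
time: 12.45
position: [0.5722, -0.0464, 0.0846]
tcp_rot: [-0.645, 0.764, -0.0, 0.0]
wrist_force: [0.2, -1.2, -0.7]
finger_gap: 0.062
finger_force: 29.3
```

Call:
drive_tool:
  series:
    - [-3.61, -1.08, 0, 0, 0, 0, 0]
    - [-3.61, -1.08, 0, 0, 0, 0, 0]
    - [-3.61, -1.08, 0, 0, 0, 0, 0]
    - [-3.61, -1.08, 0, 0, 0, 0, 0]
    - [-3.61, -1.08, 0, 0, 0, 0, 0]
    - [-3.61, -1.08, 0, 0, 0, 0, 0]
    - [0, 0, 0, 0, 0, -0.117, 0]
    - [0, 0, 2, 0, 0, 0, 0]

```text
time: 13.12
position: [0.6755, 0.158, 0.068]
tcp_rot: [-0.692, 0.722, -0.002, 0.004]
wrist_force: [0.9, -0.8, 0.3]
finger_gap: 0.064
finger_force: 29.3
```

Call:
drive_tool:
  series:
    - [0, 0, 0, 0, 0, 0, 0]
    - [0, 0, 0, 0, 0, 0, 0]

```text
time: 13.28
position: [0.6708, 0.1541, 0.063]
tcp_rot: [-0.689, 0.725, 0.001, -0.002]
wrist_force: [0.1, -1.2, 1.0]
finger_gap: 0.06
finger_force: 29.3
```

Run:
```python
from h import *
p=snapshot("wrist"); save(p,"dr2.png",scale=1.4); to((.6723,.1548,.016),-1.571-.05)
```

```text
at [0.6717 0.1541 0.0642] yaw -1.6224 t 13.3333 -> cm [-0.08 -0.06  4.82] rz -0.001
```

View pics/dr2.png

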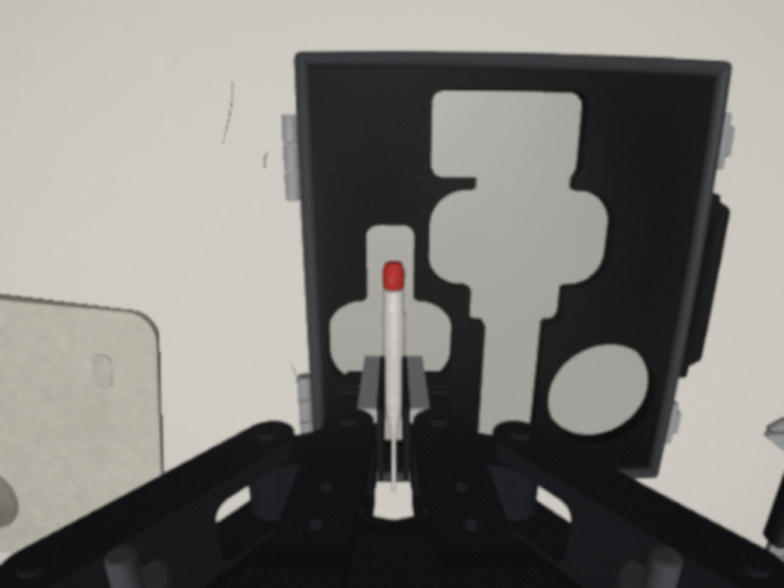

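The driver is aligned over its slot, seen at (279,190). Lowering.

Call:
drive_tool:
  series:
    - [-0.1, -0.05, 2.0, 0, 0, 0, 0]
    - [0, 0, 1.5, 0, 0, 0, 0]
    - [0, 0, 0.8, 0, 0, 0, 0]
    - [0, 0, 0.5, 0, 0, 0, 0]
    - [0, 0, 0, 0, 0, 0, 0]
    - [0, 0, 0, 0, 0, 0, 18]
    - [0, 0, 0, 0, 0, 0, 18]
    - [0, 0, 0, 0, 0, 0, 18]

```text
time: 14.0
position: [0.673, 0.1556, 0.017]
tcp_rot: [-0.689, 0.725, -0.0, 0.001]
wrist_force: [-0.8, 0.3, 0.2]
finger_gap: 0.179
finger_force: 0.0
```

Call:
drive_tool:
  series:
    - [0, 0, -1.5, 0, 0, 0, 18]
    - [0, 0, -3.5, 0, 0, 0, 18]
    - [0, 0, -4, 0, 0, 0, 18]
    - [0, 0, -3, 0, 0, 0, 80]
    - [0, 0, 0, 0, 0, 0, 80]
    - [0, 0, 0, 0, 0, 0, 80]

```text
time: 14.5
position: [0.6739, 0.1562, 0.1397]
tcp_rot: [-0.689, 0.725, -0.001, 0.003]
wrist_force: [0.9, 0.5, -0.4]
finger_gap: 0.598
finger_force: 0.0
```

Run:
```python
from h import *
p=look("driver_mid","dr3.png",.015)
g=p["pixels"].astype(int); red=(g[:,:,0]>g[:,:,1]+60)&(g[:,:,0]>g[:,:,2]+60); ys,xs=np.nonzero(red); print("cap",p2w(p,[[xs.mean(),ys.mean()]],.015))
to((.4485,.266,.14),-1.571-.075)
```

```text
driver_mid 0.67 [282. 186.] mean [672.5 145.9] rect [673.5 157.3] [86.2  7.2] 87.4 pca 87.4
cap [[0.67114429 0.11865404 0.015     ]]
at [0.6719 0.1554 0.1357] yaw -1.6223 t 14.6 -> cm [-9.89 22.88 -0.4 ] rz 0.024
```

Call:
drive_tool:
  series:
    - [-1.42, 3.27, 0, 0, 0, 0, 80]
    - [-1.42, 3.27, 0, 0, 0, 0, 80]
    - [-1.42, 3.27, 0, 0, 0, 0, 80]
    - [-1.42, 3.27, 0, 0, 0, 0, 80]
    - [-1.42, 3.27, 0, 0, 0, 0, 80]
    - [-1.42, 3.27, 0, 0, 0, 0, 80]
    - [-1.42, 3.27, 0, 0, 0, 0.024, 80]
    - [0, 0, 0, 0, 0, 0, 80]

```text
time: 15.27
position: [0.4439, 0.267, 0.1349]
tcp_rot: [-0.681, 0.732, 0.0, -0.002]
wrist_force: [1.1, 0.0, -0.6]
finger_gap: 0.797
finger_force: 0.0
```

Call:
drive_tool:
  series:
    - [0, 0, 0, 0, 0, 0, 80]
    - [0, 0, 0, 0, 0, 0, 80]

```text
time: 15.43
position: [0.4488, 0.2664, 0.1355]
tcp_rot: [-0.68, 0.733, -0.0, -0.001]
wrist_force: [-0.0, -0.5, -0.1]
finger_gap: 0.8
finger_force: 0.0
```

Run:
```python
from h import *
p=look("caliper_mid","ca.png",.013)
im=p["pixels"].astype(int); sub=(im.max(2)<75); sub[300:]=0
n,l,s,ce=cv2.connectedComponentsWithStats(cv2.morphologyEx(sub.astype(np.uint8),cv2.MORPH_CLOSE,np.ones((9,9))))
for i in range(1,n):
    if 300<s[i,4]<12000:
        ys,xs=np.nonzero(l==i); W=p2w(p,np.c_[xs,ys],.013)[:,:2]*1000; r=cv2.minAreaRect(W.astype(np.float32)); print(s[i],np.round(r[0],1),np.round(r[1],1),round(r[2],1))
to((.4485,.266,.14),-1.571-.075)
```

```text
caliper_mid 0.77 [285. 203.] mean [448.7 269.4] rect [455.8 288.9] [144.   45.3] 85.7 pca 89.6
[266  18  43  50 884] [435.1 144.6] [31.2 33.1] 23.4
[ 374   49   50   44 1178] [352.6 168.6] [30.6 37.3] 87.1
[ 267  172   34  115 1866] [447.8 290. ] [102.2  27. ] 85.8
[ 152  261   55   39 1463] [545.4 328.8] [37.7 50.8] 86.4
[ 355  261   55   39 1461] [361.7 342.5] [37.7 50.7] 85.1
at [0.4496 0.266  0.1356] yaw -1.6469 t 15.5333 -> cm [ 0.01  0.11 -0.44] rz -0.001
```

View pics/ca.png

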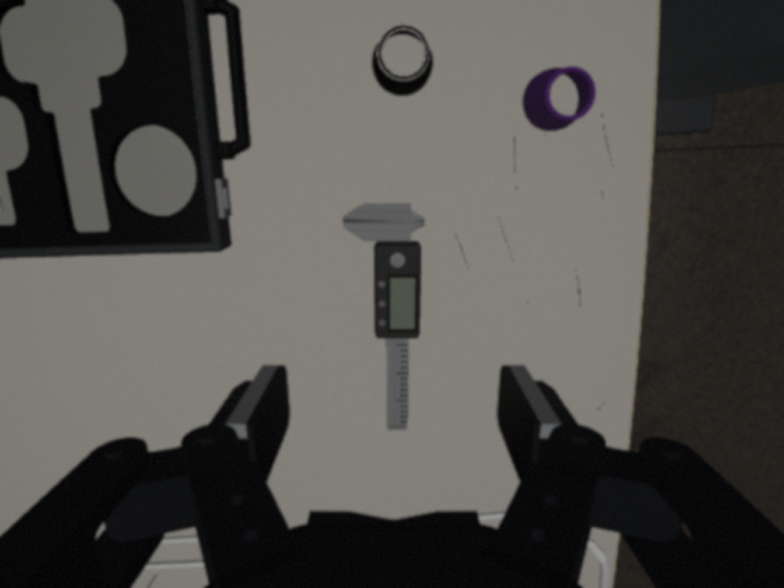

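Caliper housing spans (268–300, 172–241), and the long jaws are on the +x side. Centre is about (0.4465,0.267). Gripping.

Call:
drive_tool:
  series:
    - [-0.1, 0.3, 2.8, 0, 0, 0, 80]
    - [0, 0, 2.8, 0, 0, 0, 80]
    - [0, 0, 2.8, 0, 0, 0, 65]
    - [0, 0, 2.8, 0, 0, 0, 65]
    - [0, 0, 1.6, 0, 0, 0, 65]
    - [0, 0, 0.3, 0, 0, 0, 65]
    - [0, 0, 0, 0, 0, 0, 65]
    - [0, 0, 0, 0, 0, 0, 65]
  force: 50

```text
time: 16.2
position: [0.4472, 0.2679, 0.0057]
tcp_rot: [-0.68, 0.733, -0.0, 0.0]
wrist_force: [0.6, 0.9, 0.1]
finger_gap: 0.649
finger_force: 0.0
```

Call:
drive_tool:
  series:
    - [0, 0, 0, 0, 0, 0, 0]
    - [0, 0, 0, 0, 0, 0, 0]
    - [0, 0, 0, 0, 0, 0, 0]
    - [0, 0, 0, 0, 0, 0, 0]
    - [0, 0, 0, 0, 0, 0, 0]
    - [0, 0, 0, 0, 0, 0, 0]

```text
time: 16.7
position: [0.447, 0.2685, 0.0069]
tcp_rot: [-0.68, 0.733, -0.0, 0.001]
wrist_force: [0.5, -0.8, 6.4]
finger_gap: 0.307
finger_force: 49.7
```

Call:
drive_tool:
  series:
    - [0, 0, -2, 0, 0, 0, 0]
    - [0, 0, -3, 0, 0, 0, 0]
    - [0, 0, -3, 0, 0, 0, 0]
    - [0, 0, 0, 0, 0, 0, 0]

```text
time: 17.03
position: [0.449, 0.2705, 0.0912]
tcp_rot: [-0.681, 0.733, -0.0, 0.006]
wrist_force: [1.1, 0.3, -0.1]
finger_gap: 0.305
finger_force: 49.7
```

Run:
```python
from h import *
to((.6158,.1155,.085),-1.571-.05)
```

```text
at [0.449  0.2705 0.0912] yaw -1.6441 t 17.0333 -> cm [ 14.24 -17.77   0.64] rz -0.023
```

Call:
drive_tool:
  series:
    - [2.33, -2.98, 0, 0, 0, 0, 0]
    - [2.33, -2.98, 0, 0, 0, 0, 0]
    - [2.33, -2.98, 0, 0, 0, 0, 0]
    - [2.33, -2.98, 0, 0, 0, 0, 0]
    - [2.33, -2.98, 0, 0, 0, 0, 0]
    - [2.33, -2.98, 0, 0, 0, 0, 0]
    - [0, 0, 1.5, 0, 0, -0.025, 0]
    - [0, 0, 0, 0, 0, 0, 0]

```text
time: 17.7
position: [0.613, 0.1126, 0.0672]
tcp_rot: [-0.688, 0.726, 0.001, -0.002]
wrist_force: [-0.5, 0.5, -2.2]
finger_gap: 0.308
finger_force: 49.8
```

Call:
drive_tool:
  series:
    - [0, 0, 1, 0, 0, 0, 0]
    - [0, 0, 0, 0, 0, 0, 0]
    - [0, 0, 0, 0, 0, 0, 0]
    - [0, 0, 0, 0, 0, 0, 0]

```text
time: 18.03
position: [0.6136, 0.116, 0.0608]
tcp_rot: [-0.69, 0.724, -0.0, 0.0]
wrist_force: [-0.4, -0.5, -0.9]
finger_gap: 0.308
finger_force: 49.8
```

Run:
```python
from h import *
p=snapshot("wrist"); save(p,"ca2.png",scale=1.4); to((.6158,.1155,.018),-1.571-.05)
```

```text
at [0.6138 0.116  0.061 ] yaw -1.6192 t 18.0833 -> cm [ 0.04 -0.2   4.3 ] rz 0.002
```

View pics/ca2.png

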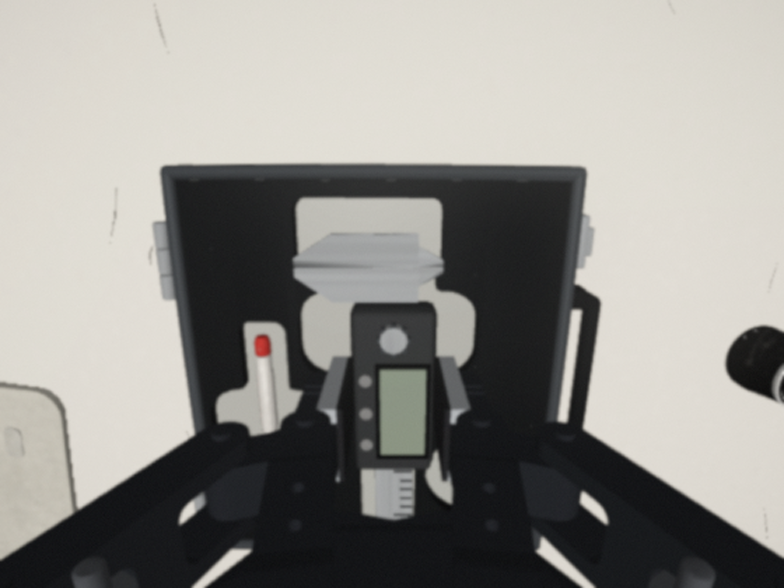

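The caliper is aligned over its cutout (jaws over the jaw recess, housing over the relief), about 2 mm to the right. Lowering.

Call:
drive_tool:
  series:
    - [0, -0.2, 1.5, 0, 0, 0, 0]
    - [0, 0, 1.5, 0, 0, 0, 0]
    - [0, 0, 0.8, 0, 0, 0, 0]
    - [0, 0, 0.3, 0, 0, 0, 0]
    - [0, 0, 0.2, 0, 0, 0, 0]
    - [0, 0, 0, 0, 0, 0, 0]

```text
time: 18.58
position: [0.6162, 0.1152, 0.0182]
tcp_rot: [-0.689, 0.724, -0.0, 0.0]
wrist_force: [0.6, 1.1, -0.5]
finger_gap: 0.304
finger_force: 49.8
```

Call:
drive_tool:
  series:
    - [0, 0, 0, 0, 0, 0, 0]

```text
time: 18.67
position: [0.6166, 0.1153, 0.0182]
tcp_rot: [-0.689, 0.724, -0.0, 0.001]
wrist_force: [-0.1, 0.1, -1.3]
finger_gap: 0.309
finger_force: 49.8
```

Call:
drive_tool:
  series:
    - [0, 0, 0.1, 0, 0, 0, 0]
    - [0, 0, 0, 0, 0, 0, 42]
    - [0, 0, 0, 0, 0, 0, 42]
    - [0, 0, 0, 0, 0, 0, 42]
    - [0, 0, -1.5, 0, 0, 0, 42]
    - [0, 0, -3.5, 0, 0, 0, 42]
    - [0, 0, -4, 0, 0, 0, 42]
    - [0, 0, -3, 0, 0, 0, 80]

```text
time: 19.33
position: [0.6168, 0.1149, 0.139]
tcp_rot: [-0.689, 0.724, -0.001, 0.001]
wrist_force: [0.8, 0.2, 0.9]
finger_gap: 0.547
finger_force: 0.0
```

Call:
drive_tool:
  series:
    - [0, 0, 0, 0, 0, 0, 80]
    - [0, 0, 0, 0, 0, 0, 80]

```text
time: 19.5
position: [0.6171, 0.1154, 0.1389]
tcp_rot: [-0.689, 0.725, -0.001, 0.003]
wrist_force: [0.1, -0.9, -1.5]
finger_gap: 0.796
finger_force: 0.0
```

Run:
```python
from h import *
look("caliper_mid","ca3.png",.018); to((.547,.347,.14),-1.571-.05)
```

```text
caliper_mid 0.83 [283. 201.] mean [618.9 118.2] rect [626.8 138.4] [148.1  46.4] 86.2 pca 91.0
at [0.6152 0.1146 0.1354] yaw -1.6213 t 19.6 -> cm [-22.86   7.98  -0.45] rz -0.0
```

View pics/ca3.png

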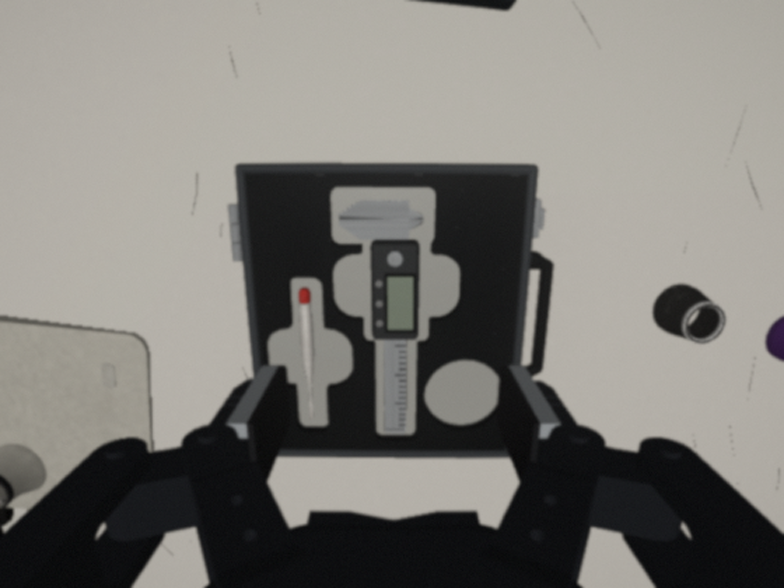

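The caliper is seated in its cutout at (283,215), with the driver beside it. Next is the pot, measured by fitting the projected cylinder to its mask.

Call:
drive_tool:
  series:
    - [-3.8, 1.33, 0, 0, 0, 0, 80]
    - [-3.8, 1.33, 0, 0, 0, 0, 80]
    - [-3.8, 1.33, 0, 0, 0, 0, 80]
    - [-3.8, 1.33, 0, 0, 0, 0, 80]
    - [-3.8, 1.33, 0, 0, 0, 0, 80]
    - [-3.8, 1.33, 0, 0, 0, 0, 80]
    - [0, 0, 0, 0, 0, 0, 80]
    - [0, 0, 0, 0, 0, 0, 80]

```text
time: 20.27
position: [0.546, 0.348, 0.1338]
tcp_rot: [-0.69, 0.723, 0.0, -0.002]
wrist_force: [-0.6, -0.8, -0.2]
finger_gap: 0.799
finger_force: 0.0
```

```bash
cat >> h.py <<'E'
def cyl(name,r,h,x0,z0=0,png=None,r2=None,lim=.04):
    """cylinder centre whose projected hull matches the mask's box centre"""
    from scipy.optimize import least_squares
    p=snapshot("wrist"); 
    if png: save(p,png,scale=1.4)
    a=np.linspace(0,6.28,60); r2=r2 or r
    def hull(c): return w2p(p,np.r_[np.c_[c[0]+r*np.cos(a),c[1]+r*np.sin(a),0*a+z0],np.c_[c[0]+r2*np.cos(a),c[1]+r2*np.sin(a),0*a+z0+h]])
    for d in masks_of(p,name)[:3]:
        ys,xs=np.nonzero(d["pixels"]); b=np.array([xs.min(),ys.min(),xs.max()+1,ys.max()+1])
        bb=lambda c:np.r_[hull(c).min(0),hull(c).max(0)]
        s=least_squares(lambda c:bb(c)-b,x0)
        print(name,round(d["conf"],2),"box",b,"fit",s.x.round(4),"res",s.fun.round(1),"rgb",p["pixels"][d["pixels"]].mean(0).round())
    return p
E
python3 - <<'E'
from h import *
p=cyl("pot_mid",.019,.024,[.547,.347],png="po.png"); to((.547,.347,.009),-1.621)
import pickle
q=pickle.load(open("w1.pkl","rb"))
for z in(0,.05,.1,.15): print(z,p2w(q,[[38,60],[66,205]],z).round(3).tolist())
E
```

```text
pot_mid 0.69 box [254 178 303 229] fit [0.5469 0.3456] res [ 0.3 -0.7 -0.3  0.6] rgb [72. 72. 72.]
at [0.547  0.3457 0.1345] yaw -1.6209 t 20.3667 -> cm [-0.16 -0.03 12.55] rz 0.0
0 [[0.576, 0.464, 0.0], [0.36, 0.457, 0.0]]
0.05 [[0.567, 0.429, 0.05], [0.374, 0.422, 0.05]]
0.1 [[0.559, 0.394, 0.1], [0.388, 0.388, 0.1]]
0.15 [[0.551, 0.358, 0.15], [0.401, 0.353, 0.15]]
```

Pot fit is excellent: centre (0.5469,0.3456), directly below the TCP. The box rim stays clear. Gripping.

Call:
drive_tool:
  series:
    - [0, 0, 3, 0, 0, 0, 80]
    - [0, 0, 3, 0, 0, 0, 80]
    - [0, 0, 3, 0, 0, 0, 80]
    - [0, 0, 2.6, 0, 0, 0, 80]
    - [0, 0, 0.9, 0, 0, 0, 80]
    - [0, 0, 0, 0, 0, 0, 80]
    - [0, 0, 0, 0, 0, 0, 80]
  force: 40

```text
time: 20.95
position: [0.5485, 0.3458, 0.0116]
tcp_rot: [-0.689, 0.725, -0.0, -0.0]
wrist_force: [0.8, 0.1, 0.9]
finger_gap: 0.799
finger_force: 0.0
```

Call:
drive_tool:
  series:
    - [0, 0, 0, 0, 0, 0, 0]
    - [0, 0, 0, 0, 0, 0, 0]
    - [0, 0, 0, 0, 0, 0, 0]
    - [0, 0, 0, 0, 0, 0, 0]
    - [0, 0, 0, 0, 0, 0, 0]

```text
time: 21.37
position: [0.5488, 0.3474, 0.0136]
tcp_rot: [-0.689, 0.724, -0.0, 0.002]
wrist_force: [-0.3, -1.1, 6.9]
finger_gap: 0.42
finger_force: 40.0
```

Call:
drive_tool:
  series:
    - [0, 0, -2, 0, 0, 0, 0]
    - [0, 0, -3, 0, 0, 0, 0]
    - [0, 0, -2, 0, 0, 0, 0]
    - [0, 0, 0, 0, 0, 0, 0]
    - [0, 0, 0, 0, 0, 0, 0]

```text
time: 21.78
position: [0.548, 0.3473, 0.0831]
tcp_rot: [-0.689, 0.725, 0.0, 0.002]
wrist_force: [-1.3, -0.2, -0.3]
finger_gap: 0.422
finger_force: 40.0
```

Run:
```python
from h import *
to((.5769,.1892,.08),-1.621)
```

```text
at [0.548  0.3473 0.0831] yaw -1.6209 t 21.7833 -> cm [15.64 -3.67  0.27] rz 0.0
```

Call:
drive_tool:
  series:
    - [3.87, -0.92, 0, 0, 0, 0, 0]
    - [3.87, -0.92, 0, 0, 0, 0, 0]
    - [3.87, -0.92, 0, 0, 0, 0, 0]
    - [3.87, -0.92, 0, 0, 0, 0, 0]
    - [0, 0, 1.5, 0, 0, 0, 0]
    - [0, 0, 1, 0, 0, 0, 0]
    - [0, 0, 0, 0, 0, 0, 0]
    - [0, 0, 0, 0, 0, 0, 0]

```text
time: 22.45
position: [0.5758, 0.1904, 0.0548]
tcp_rot: [-0.69, 0.724, 0.0, -0.001]
wrist_force: [1.1, 0.0, 0.2]
finger_gap: 0.421
finger_force: 40.1
```

Run:
```python
from h import *
s=state()["position"]
p=cyl("pot_mid",.019,.024,[.577,.189],z0=s[2]-.0136,png="po2.png"); to((.5769,.1895,.0246),-1.621)
```

```text
pot_mid 0.57 box [240 225 323 315] fit [0.575  0.1882] res [-1.7 -2.6  1.7  2.8] rgb [130. 130. 131.]
at [0.5767 0.1914 0.0562] yaw -1.6189 t 22.55 -> cm [ 0.19 -0.03  3.16] rz 0.002
```

The pot is already within 2 mm of its well. Lowering.

Call:
drive_tool:
  series:
    - [0, -0.1, 1.2, 0, 0, 0, 0]
    - [0, 0, 0.8, 0, 0, 0, 0]
    - [0, 0, 0.6, 0, 0, 0, 0]
    - [0, 0, 0.3, 0, 0, 0, 0]
    - [0, 0, 0.1, 0, 0, 0, 0]
    - [0, 0, 0, 0, 0, 0, 0]
    - [0, 0, 0, 0, 0, 0, 0]

```text
time: 23.13
position: [0.5779, 0.1901, 0.0264]
tcp_rot: [-0.689, 0.725, -0.0, 0.0]
wrist_force: [-0.0, 0.0, -0.5]
finger_gap: 0.424
finger_force: 40.1
```

Call:
drive_tool:
  series:
    - [0, 0, 0.15, 0, 0, 0, 0]
    - [0, 0, 0, 0, 0, 0, 0]
    - [0, 0, 0, 0, 0, 0, 60]
    - [0, 0, 0, 0, 0, 0, 60]
    - [0, 0, 0, 0, 0, 0, 60]
    - [0, 0, -2, 0, 0, 0, 70]
    - [0, 0, -4, 0, 0, 0, 70]
    - [0, 0, -3, 0, 0, 0, 70]

```text
time: 23.8
position: [0.5779, 0.19, 0.1164]
tcp_rot: [-0.689, 0.724, -0.0, -0.0]
wrist_force: [0.5, 0.4, 1.5]
finger_gap: 0.695
finger_force: 0.0
```

Call:
drive_tool:
  series:
    - [0, 0, -2, 0, 0, 0, 70]
    - [0, 0, 0, 0, 0, 0, 70]
    - [0, 0, 0, 0, 0, 0, 70]

```text
time: 24.05
position: [0.5782, 0.1904, 0.1365]
tcp_rot: [-0.689, 0.725, -0.0, 0.002]
wrist_force: [-0.4, 0.0, -1.0]
finger_gap: 0.692
finger_force: 0.0
```

Run:
```python
from h import *
p=cyl("pot_mid",.019,.024,[.577,.189],z0=.011,png="po3.png"); to((.436,.141,.135),-1.621)
```

```text
pot_mid 0.96 box [258 181 307 231] fit [0.5767 0.1886] res [-0.4 -2.   0.4  2.1] rgb [113. 113. 114.]
at [0.5769 0.1897 0.1339] yaw -1.6212 t 24.15 -> cm [ 5.58 13.83 -0.08] rz -0.0
```

Pot is in its well at (0.5767,0.1886). Now the loupe.

Call:
drive_tool:
  series:
    - [1.4, 3.46, 0, 0, 0, 0, 80]
    - [1.4, 3.46, 0, 0, 0, 0, 80]
    - [1.4, 3.46, 0, 0, 0, 0, 80]
    - [1.4, 3.46, 0, 0, 0, 0, 80]
    - [0, 0, 0, 0, 0, 0, 80]
    - [0, 0, 0, 0, 0, 0, 80]
    - [0, 0, 0, 0, 0, 0, 80]

```text
time: 24.73
position: [0.4369, 0.1412, 0.1345]
tcp_rot: [-0.689, 0.724, -0.0, -0.0]
wrist_force: [0.2, -0.4, 0.3]
finger_gap: 0.799
finger_force: 0.0
```

Run:
```python
from h import *
p=cyl("loupe_mid",.0165,.031,[.436,.141],png="lo.png",r2=.0135); to((.436,.141,.009),-1.621)
```

```text
loupe_mid 0.67 box [264 185 304 229] fit [0.4337 0.1426] res [ 0.8 -0.9 -0.8  0.9] rgb [64. 63. 60.]
loupe_mid 0.66 box [360 208 405 253] fit [0.3519 0.1671] res [-0.7 -0.7  0.6  0.7] rgb [58. 41. 69.]
at [0.4376 0.1416 0.1345] yaw -1.6208 t 24.8333 -> cm [ 0.06  0.16 12.55] rz 0.0
```

The neutral-coloured (black) one is at (0.4337,0.1426); the purple decoy is 8 cm away. Gripping.

Call:
drive_tool:
  series:
    - [-0.1, 0.35, 3, 0, 0, 0, 68]
    - [0, 0, 3, 0, 0, 0, 68]
    - [0, 0, 3, 0, 0, 0, 68]
    - [0, 0, 2.6, 0, 0, 0, 68]
    - [0, 0, 0.9, 0, 0, 0, 68]
    - [0, 0, 0, 0, 0, 0, 68]
    - [0, 0, 0, 0, 0, 0, 68]
  force: 35

```text
time: 25.42
position: [0.4341, 0.1426, 0.0097]
tcp_rot: [-0.689, 0.724, -0.0, -0.0]
wrist_force: [-0.0, 0.2, 1.1]
finger_gap: 0.68
finger_force: 0.0
```

Call:
drive_tool:
  series:
    - [0, 0, 0, 0, 0, 0, 0]
    - [0, 0, 0, 0, 0, 0, 0]
    - [0, 0, 0, 0, 0, 0, 0]
    - [0, 0, 0, 0, 0, 0, 0]
    - [0, 0, 0, 0, 0, 0, 0]

```text
time: 25.83
position: [0.4343, 0.143, 0.0114]
tcp_rot: [-0.689, 0.724, -0.0, 0.002]
wrist_force: [-1.0, -0.1, 6.8]
finger_gap: 0.319
finger_force: 34.5
```

Call:
drive_tool:
  series:
    - [0, 0, -2, 0, 0, 0, 0]
    - [0, 0, -3, 0, 0, 0, 0]
    - [0, 0, -2, 0, 0, 0, 0]
    - [0, 0, 0, 0, 0, 0, 0]
    - [0, 0, 0, 0, 0, 0, 0]

```text
time: 26.25
position: [0.4338, 0.1428, 0.0814]
tcp_rot: [-0.689, 0.725, -0.0, 0.002]
wrist_force: [-0.8, 0.3, 0.4]
finger_gap: 0.319
finger_force: 34.4
```

Run:
```python
from h import *
s=state()["position"]
p=cyl("loupe_mid",.0165,.031,[.434,.142],z0=s[2]-.012,r2=.0135,png="lo2.png")
to((.659,-.1084,.085),-1.621)
```

```text
loupe_mid 0.61 box [373 226 429 282] fit [0.3793 0.1338] res [-17.5 -16.1  15.   16.9] rgb [52. 34. 64.]
loupe_mid 0.55 box [250 233 312 319] fit [0.4333 0.1418] res [-1.7 -2.2  1.7  2.3] rgb [43. 43. 41.]
at [0.4326 0.1419 0.0795] yaw -1.6212 t 26.35 -> cm [ 23.85 -23.87  -0.56] rz -0.0
```

Call:
drive_tool:
  series:
    - [2.65, -2.65, 0, 0, 0, 0, 0]
    - [2.65, -2.65, 0, 0, 0, 0, 0]
    - [2.65, -2.65, 0, 0, 0, 0, 0]
    - [2.65, -2.65, 0, 0, 0, 0, 0]
    - [2.65, -2.65, 0, 0, 0, 0, 0]
    - [2.65, -2.65, 0, 0, 0, 0, 0]
    - [2.65, -2.65, 0, 0, 0, 0, 0]
    - [2.65, -2.65, 0, 0, 0, 0, 0]

```text
time: 27.02
position: [0.6343, -0.0818, 0.0777]
tcp_rot: [-0.689, 0.725, 0.001, -0.001]
wrist_force: [0.9, 0.3, 0.4]
finger_gap: 0.318
finger_force: 34.4
```

Call:
drive_tool:
  series:
    - [2.65, -2.65, 0, 0, 0, 0, 0]
    - [0, 0, 1.2, 0, 0, 0, 0]
    - [0, 0, 1.2, 0, 0, 0, 0]
    - [0, 0, 0, 0, 0, 0, 0]
    - [0, 0, 0, 0, 0, 0, 0]

```text
time: 27.43
position: [0.6573, -0.1072, 0.0534]
tcp_rot: [-0.689, 0.724, 0.002, -0.002]
wrist_force: [0.3, 0.6, -0.0]
finger_gap: 0.319
finger_force: 34.4
```

Run:
```python
from h import *
s=state()["position"]
p=cyl("loupe_mid",.0165,.031,[.659,-.108],z0=s[2]-.012,r2=.0135,png="lo3.png")
to((.659,-.1084,.0225),-1.621)
```

```text
loupe_mid 0.92 box [250 234 312 319] fit [ 0.6569 -0.1079] res [-1.9 -2.7  1.6  2.7] rgb [71. 70. 69.]
at [ 0.659  -0.1069  0.0558] yaw -1.6191 t 27.5333 -> cm [ 0.15 -0.01  3.33] rz 0.002
```

Call:
drive_tool:
  series:
    - [0.1, -0.05, 1.2, 0, 0, 0, 0]
    - [0, 0, 0.8, 0, 0, 0, 0]
    - [0, 0, 0.6, 0, 0, 0, 0]
    - [0, 0, 0.4, 0, 0, 0, 0]
    - [0, 0, 0.1, 0, 0, 0, 0]
    - [0, 0, 0, 0, 0, 0, 0]
    - [0, 0, 0, 0, 0, 0, 0]

```text
time: 28.12
position: [0.6602, -0.109, 0.025]
tcp_rot: [-0.689, 0.725, -0.0, 0.0]
wrist_force: [0.7, 0.2, 0.1]
finger_gap: 0.316
finger_force: 34.4
```

Call:
drive_tool:
  series:
    - [0, 0, 0.2, 0, 0, 0, 0]
    - [0, 0, 0, 0, 0, 0, 0]
    - [0, 0, 0, 0, 0, 0, 55]
    - [0, 0, 0, 0, 0, 0, 55]
    - [0, 0, 0, 0, 0, 0, 55]
    - [0, 0, -2, 0, 0, 0, 60]
    - [0, 0, -4, 0, 0, 0, 60]
    - [0, 0, -4, 0, 0, 0, 60]

```text
time: 28.78
position: [0.6587, -0.109, 0.1222]
tcp_rot: [-0.689, 0.725, 0.001, -0.002]
wrist_force: [2.0, 0.2, 0.5]
finger_gap: 0.601
finger_force: 0.0
```

Call:
drive_tool:
  series:
    - [-2, 3, -2.0, 0, 0, 0, 60]
    - [-2, 3, -2, 0, 0, 0, 60]
    - [-2, 3, -2, 0, 0, 0, 60]
    - [-2, 3, -2, 0, 0, 0, 60]
    - [0, 0, 0, 0, 0, 0, 60]
    - [0, 0, 0, 0, 0, 0, 60]

```text
time: 29.28
position: [0.5438, -0.022, 0.2053]
tcp_rot: [-0.69, 0.724, -0.001, 0.002]
wrist_force: [0.1, 0.3, -0.2]
finger_gap: 0.596
finger_force: 0.0
```

Run:
```python
from h import *
p=cyl("loupe_mid",.0165,.031,[.659,-.108],z0=.011,r2=.0135,png="fin.png")
print(state()["position"],state()["time"])
```

```text
loupe_mid 0.69 box [134  88 176 123] fit [ 0.6581 -0.1081] res [-0.8  0.   0.9 -0. ] rgb [45. 44. 43.]
loupe_mid 0.41 box [369  25 412  76] fit [ 0.4396 -0.1459] res [-0.5  4.3  0.4 -4.9] rgb [98. 96. 93.]
[ 0.54423596 -0.02298537  0.20284382] 29.3833
```

View pics/fin.png

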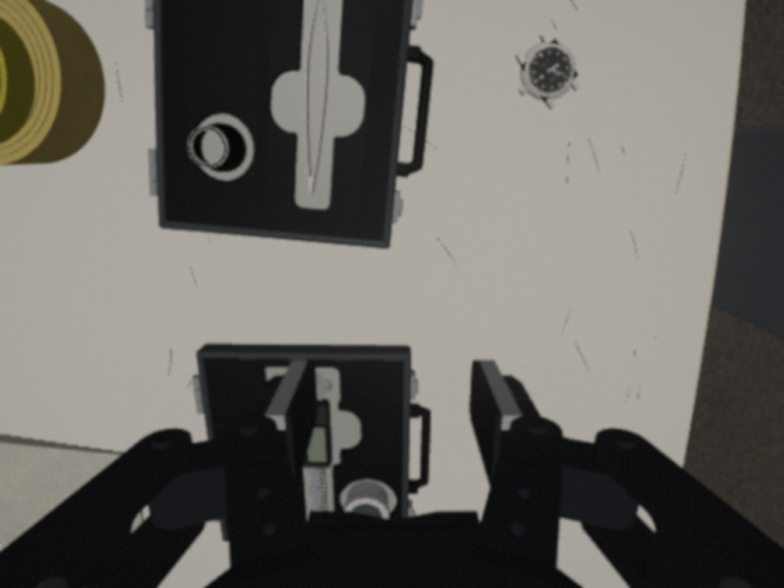

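The loupe stands upright in its well at (155,105), with the tweezers home beside it at (226,70). The pot is in its well at (262,358), and the gripper is clear of everything.

```bash
python3 -c "
from bench import *
print(hand_in())"
```

```text
the job is handed in; nothing more can be done
None
```

All five tools are seated in their own cutouts, both watches were left where they lay, and the job was handed in at about 29 s; the hand-in returned no verdict.

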